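Put a glaze's sample block and tile on display

ROBOT

A 6-joint arm with a two-finger parallel gripper is mounted at the origin on the work surface. World frame = base frame: x ahead of the robot, y to its left, z up, the work surface at z = 0. Lengths are in m, angles in rad, forces in N, time in s.
With the tool pointing down it reaches from about 0.35 to 0.975 m from the base axis. Payload 4.9 kg.
Tool frame: the origin (TCP) lies on the mounting face of the last link; the fingertips stand 173 mm ahead of it and the grasp point (between the pads) lies 155 mm ahead of it; z points along the fingers, y is the direction in which the jaws open and shut (so a half turn about z gives the same grasp; the last joint's range is limited). The gripper opens to 85 mm and grips with 20 to 120 N. Pads are 22 mm wide; open, the fingers measure 114 mm over their backs; the gripper's body (76 mm by 85 mm) begins 54 mm behind the grasp point. The pads swing forward as they close: fully open they stand 13 mm farther back than shut.
Start: joints at [-1.426, 0.053, 1.613, -0, 1.476, -0.119], TCP at [0.163, -0.603, 0.405] pointing down, gripper open.
Joint ranges: [-3.01, 3.01], [-1.01, 2.22], [0.06, 2.58], [-1.02, 4.17], [0.09, 2.62], [-3.14, 3.14]. Speed limits (rad/s): [2.57, 2.57, 3.14, 3.14, 3.14, 3.14].

INTERFACE

Orientations are given as a unit quaternion [w, x, y, z].
In Python, from plant import manip gives the robot as it stands.
- The arm moves only by the tool play_rows, never from a script. Its argument "increments" is a list of rows, each an object with "offset": the shift along the tool's x, y, z in mm, a list of three; "twist": the turn about the tool's z in rad; "grip": the opening, from 0 (shut) to 1 (fully open). In form: [{"offset": [dx, dy, dz], "twist": twist, "grip": grip}, ...]. A call has 1 to 5 rows; each row is the pose to reach, as a shift and turn from the pose commanded when the call began, along the tool's axes at that moment; what a row does not reach only later rows make up. A row lasts 1/12 s, in which the tool goes at most 41.7 mm and 7.16 degrees, less where a joint would pass 70% of its speed; a pose out of reach is approached as far as the arm can. A call with a gripper value outside its range is refused whole. The fingers move at their own pace and stop on an object; the grip force is fixed at half the most. Time passes only in rows, so rows that repeat a pose let the fingers close. It gives the time, the measured TCP pose, the force and the opening at its end, in the units of the state.
- manip.state(): the state, without advancing time (a new reading comes with each control period).
- manip.grab_frame(name): name is "scene" or "side" or "wrist"; returns the picture (480x640x3 uint8, blue, green, red); there is no depth.
- manip.get_calibration(name): a dict with "fx", "fy", "cx", "cy" (pixels), "k1" (the pictures are not rectified: a ray, as slopes to the right and down, at radius r is drawn at 1 + k1 r^2 times it, then the intrinsics apply), "T" (4x4, takes a point from camera to world coordinates). Camera axes: x right, y down, z forward; pixel columns grow to the right and rows downward; lengths in m; the calibration is good to about 2 mm. A picture is of the moment at which its call begins: read the wrist's pose just before it. get_calibration takes no time and is no camera call; for the wrist camera it gives the pose at the moment of the call.
- manip.job_done(): hands the job in, once; it reports no verdict.
Trained networks look in the newest picture that a camera, given by its name, has taken for a name from the list of things; names that differ only in an ending like _2 or _b are one class to them, and where a whole thing is asked for, a point or a joint stands for the part that bears it (a point fixed in the world has none). Each returns a list of dicts, best first, with "p" (0 to 1); they miss things now and then, are a little off and sometimes report something else, mostly with a low value. They report only what shows in the picture. A call takes as long as a camera call. They do not tell look-alikes from the thing itself.
- manip.boxes_of(query, camera): "xyz" ([x, y, z] in m, in the coordinates of the camera as it stood for that picture, good to about 4 mm: the middle of the surface that is visible of it).
- manip.tip_of(query, camera): "xyz" ([x, y, z] in m, in the coordinates of the camera as it stood for that picture, good to about 4 mm: a listed point, or the origin of a listed thing).
The state is a dict: "time": time; "joint_pos": joint angles; "joint_vel": joint speeds; "joint_efforts": joint torques, N m; "tool_pos": TCP position; "tool_rot": TCP orientation; "contact_force": force on the tool from outside, world axes, zero at the start; "ft_torque": the same for the moment, N m; "gripper_width": opening from 0.0 (shut) to 1.0 (fully open).
Only numpy, scipy, OpenCV 4.12 (cv2) and the standard library are available. Lean on these libraries where they do the work, as an engineer would, in place of code of your own. Each camera call takes 0.05 s, during which the arm holds its last target. There are 200 camera calls.

TASK

Put the new glaze samples on display: thread the bored sample block over the free end of the bent rod and slide it round the bend until it rests against the collar next to the post, and lay the loose tile squarely on top of the tile already on the sloping shelf, its lower edge up against the backstop like the one below. Do not drop the samples, and leave the vase, the bowl and the cup where they stand.

Things in the scene. Friction and masses are not known exactly. Their poses are not given: they have to be found in the camera images.
- block_center (a point): Centre of the loose clay sample block, 36 mm long (x) x 36 mm wide (y) x 60 mm high, standing upright on the table, about 0.17 kg. A round 18 mm bore runs right through along its x axis, centred in y, 10 mm above this point (40 mm above its foot). Both ends are alike: it may go on the rod either way round, but is to hang foot down.
- block_bore (a point): Middle of the block's bore: on the block, 10 mm above block_center, same axes (x along the bore).
- rail: Fixed rail: a level steel rod, 10 mm diameter, centre line 120 mm above the table. Origin on the table under the centre of the bend; z up. From its free end at (-129,-17) mm it runs straight 50 mm, 75 degrees from x towards y, to (-116,31); then a bend of radius 120 mm about the origin, 75 degrees clockwise seen from above, to (0,120); then straight along +x to the post at x = 92.
- rail_mouth (a point): Centre of the rod's free end, on its centre line (the rounded tip reaches 5 mm further out), 120 mm above the table; axes as rail. The rod is held only by the post at its other end; nothing else is under or over it.
- rail_home (a point): Point on the rod's centre line, (54,120,120) mm in the axes of rail, where the bore's middle lies when the block touches the collar (released, it hangs 4 mm lower). x runs along the rod to the collar: 26 mm diameter, fixed from x = 72 to 80 of rail. The post at x = 92 is 16 mm thick, 128 mm high, on a round foot 100 mm wide and 14 mm high.
- block: The same block as block_center; origin at the centre of its foot.
- tile_center (a point): Centre of the loose clay tile, 54 x 54 x 10 mm, lying flat on the table, glazed (white) side up; x and y parallel to its edges, z up. 0.065 kg (varies).
- tile: The same tile as tile_center; origin at the centre of its underside.
- tile_below_center (a point): Centre of the identical tile already lying loose on the sloping shelf against the backstop; x points up the slope, z square to the tile. Friction holds the tiles: they do not slide down by themselves.
- backstop (a point): Middle of the corner line between deck and backstop of the fixed sloping shelf, 45 mm above the table. x points up the slope (20 degrees, rising away from the robot), y along the backstop, z square to the deck. Deck 120 mm wide, 103 mm up the slope, no side walls; backstop at its lower edge, 12 mm thick, 24 mm high. Tiles properly laid: centres at (27,0,5) and (27,0,15) mm.
- vase: Bystander: green glazed vase, 76 mm widest, 120 mm high; origin under its foot.
- bowl: Bystander: white bowl, 90 mm wide, 45 mm high; origin under its foot.
- cup: Bystander: blue cup, 60 mm wide, 60 mm high; origin under its foot.
Not all that is in view belongs to the job. There is more than one size of the part that bears backstop; the job needs the larger. Several things look just like the block: the one meant starts nearest to the robot's base.

How it is judged:
At the end, for the whole second after the job is handed in: Block on the rod, foot down (20 deg), within 8 mm of the collar, in line with the rod (17 deg). Both tiles flat on the shelf (5 deg), one squarely on the other (12 mm, 11 deg), each centre 22 to 32 mm up the slope from the backstop (27 touching), within 20 mm of its middle. All at rest (x of block_bore in the frame of rail_home between -0.008 and 0.006 m and distance between block_bore and rail_home below 0.012 m and angle between the x axis of block_bore and the x axis of rail_home, either way round below 0.3 rad and angle between block_bore's own z axis and vertical below 0.35 rad and x of tile_center in the frame of backstop between 0.022 and 0.032 m and y of tile_center in the frame of backstop between -0.02 and 0.02 m and z of tile_center in the frame of backstop between 0.011 and 0.019 m and angle between the z axis of each of tile_center, tile_below_center and the z axis of backstop, either way round below 0.09 rad and x of tile_below_center in the frame of backstop between 0.022 and 0.032 m and y of tile_below_center in the frame of backstop between -0.02 and 0.02 m and z of tile_below_center in the frame of backstop between 0.001 and 0.009 m and distance between tile_center and tile_below_center below 0.016 m and (angle between the x axis of tile_center and the x axis of backstop, either way round below 0.2 rad or angle between the x axis of tile_center and the y axis of backstop, either way round below 0.2 rad) and linear speed of each of block, tile below 0.03 m/s).
It fails at once if the vase is shifted more than 30 mm or tipped (distance of vase from where it was at the start of the episode above 0.03 m or angle between vase's own z axis and vertical above 0.5 rad).
It fails at once if the bowl is shifted more than 30 mm or tipped (distance of bowl from where it was at the start of the episode above 0.03 m or angle between bowl's own z axis and vertical above 0.5 rad).
It fails at once if the cup is shifted more than 30 mm or tipped (distance of cup from where it was at the start of the episode above 0.03 m or angle between cup's own z axis and vertical above 0.5 rad).
It fails at once if the tile is dropped (moves freely faster than 0.7 m/s, as after a 25 mm fall) (contact force between tile and the fingers below 0.05 N and linear speed of tile above 0.7 m/s).
It fails at once if the block is dropped (moves freely faster than 0.7 m/s, as after a 25 mm fall) (contact force between block and the fingers below 0.05 N and linear speed of block above 0.7 m/s).
It also fails if it takes over 72 s, if anything falls off the work surface, if the arm or the gripper's body presses on something with over 40 N, if the wrist force passes 120 N, or if a joint passes its speed limit or range.

## Working session

There is one attempt and no reset: what is moved stays moved. The work goes in short steps, Python scripts to look and compute and a tool call to move; the robot and the scene stay as the last step left them, time stands still between calls to the robot, and variables do not carry over. Pictures are saved under pics/ and viewed, about 8 in all and at most 12, crops included, and the job is handed in when it is done.

Besides the shell and the picture viewer there is one more tool, called after ">>>" by a JSON object that holds its "name" and its "arguments". play_rows: Moves the arm, as the interface text tells. Its arguments: {"type":"object","properties":{"increments":{"type":"array"}},"required":["increments"]}

```bash
ls; mkdir -p pics
cat > h.py <<'E'
import numpy as np, cv2, json
from plant import manip
def grab(c,n):
    f=manip.grab_frame(c); cv2.imwrite(f'pics/{n}.png',f); return f
def w(c,p,T=None):
    T=np.array(manip.get_calibration(c)['T']) if T is None else T
    return (T@np.r_[p,1])[:3]
def px(c,P,T=None):
    k=manip.get_calibration(c); T=np.array(k['T']) if T is None else T
    q=np.linalg.inv(T)@np.r_[P,1]; s=q[:2]/q[2]; s=s*(1+k['k1']*(s@s))
    return np.round([k['fx']*s[0]+k['cx'],k['fy']*s[1]+k['cy']]).astype(int)
def ray(c,u,v,z,T=None):
    k=manip.get_calibration(c); T=np.array(k['T']) if T is None else T
    d=np.array([(u-k['cx'])/k['fx'],(v-k['cy'])/k['fy']]); s=d.copy()
    for _ in range(20): s=d/(1+k['k1']*(s@s))
    r=T[:3,:3]@np.r_[s,1]; o=T[:3,3]; return o+r*(z-o[2])/r[2]
def find(c,names,kind='tip',m=0.15):
    for n in names:
        for d in (manip.tip_of if kind=='tip' else manip.boxes_of)(n,c):
            if d['p']>m:
                P=w(c,d['xyz']); print(c,kind,n,round(d['p'],2),np.round(P,4),px(c,P))
E
python3 - <<'E'
from h import *
np.set_printoptions(suppress=True)
a=grab('scene','s0');b=grab('side','d0')
print(manip.get_calibration('scene'));print(manip.get_calibration('side')['T'])
N=['block_center','rail','rail_mouth','rail_home','tile_center','tile_below_center','backstop','vase','bowl','cup']
for c in('scene','side'): find(c,N)
print(manip.state())
E
```

```text
pics
{'fx': 491.89820296564096, 'fy': 491.89820296564096, 'cx': 326.1692534358889, 'cy': 238.19238936201768, 'k1': -0.03473140795474263, 'T': array([[ 0.84751689,  0.39370605, -0.35596441,  0.97836846],
       [ 0.53076249, -0.6318243 ,  0.56487984, -0.7149552 ],
       [-0.00251035, -0.66767776, -0.74444617,  0.95744799],
       [ 0.        ,  0.        ,  0.        ,  1.        ]])}
[[ 0.98183136 -0.12584778  0.14201945  0.38261195]
 [-0.1893575  -0.6013394   0.77623106 -1.13388098]
 [-0.01228507 -0.78902044 -0.6142441   0.93105977]
 [ 0.          0.          0.          1.        ]]
scene tip block_center 0.76 [ 0.6654 -0.1657  0.0284] [339 304]
scene tip block_center 0.59 [ 0.6079 -0.0668  0.0308] [340 264]
scene tip block_center 0.3 [ 0.6125 -0.2984  0.055 ] [285 331]
scene tip rail_mouth 0.68 [0.4919 0.055  0.1176] [326 191]
scene tip rail_home 0.56 [0.6281 0.2374 0.1221] [407 169]
scene tip tile_center 0.74 [ 0.4451 -0.1905  0.0065] [256 277]
scene tip tile_below_center 0.92 [ 0.6119 -0.3011  0.0552] [284 331]
scene tip tile_below_center 0.66 [ 0.4146  0.3268 -0.0028] [351 160
[... 1048 characters left out ...]
 193]
side tip cup 0.84 [ 0.3772 -0.3595  0.0015] [258 376]
{'time': 1.1, 'joint_pos': array([-1.42599715,  0.05270503,  1.61292743,  0.00000299,  1.47601145,
       -0.11899526]), 'joint_vel': array([-0.00075362,  0.00043079, -0.00035547, -0.00146741, -0.00159596,
       -0.00132679]), 'joint_efforts': array([  0.00029636, -39.36923504, -37.0465672 ,  -0.00006112,
         0.00056436,   0.00000784]), 'tool_pos': array([ 0.16296595, -0.60335393,  0.40468405]), 'tool_rot': array([-0.00002564,  0.99131418,  0.13151498,  0.00000116]), 'contact_force': array([-0.16140655, -0.52187475,  0.1984869 ]), 'ft_torque': array([-0.01590443,  0.00979017, -0.03490299]), 'gripper_width': 0.9978306170954723}
```

View pics/s0.png

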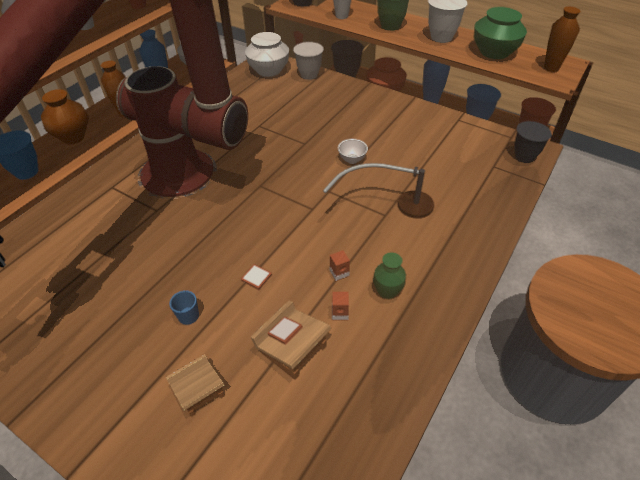

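View pics/d0.png

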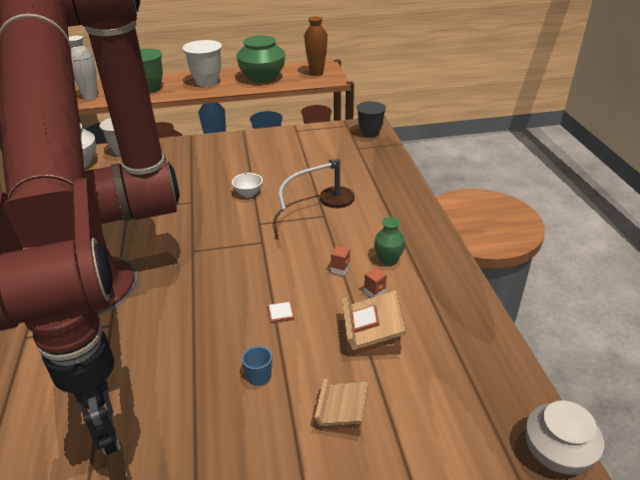

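The look-alike blocks are one at scene (340,264), world (0.608,-0.066), 0.61 m from the base, and one at scene (340,304), world (0.667,-0.168), 0.69 m from the base. The first is nearer the base, so it is the one meant. The two shelves are at (290,335) and (197,382). The first looks larger and carries the tile. One crop to confirm.

Run:
```python
import cv2,numpy as np
s=cv2.imread('pics/s0.png');d=cv2.imread('pics/d0.png')
c=lambda i,x,y:cv2.resize(i[y:y+75,x:x+100],(400,300),interpolation=cv2.INTER_CUBIC)
cv2.imwrite('pics/c1.png',np.vstack([np.hstack([c(s,290,245),c(d,310,235)]),np.hstack([c(s,240,260),c(d,260,290)])]))
```

```text
(no output)
```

View pics/c1.png

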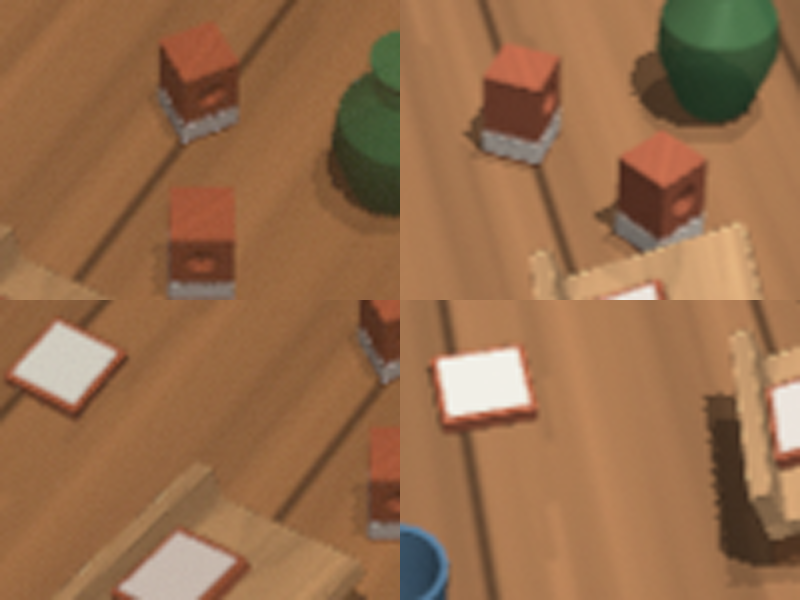

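>>> {"name": "play_rows", "arguments": {"increments": [{"offset":[31,-26,0],"twist":0,"grip":1},{"offset":[62,-53,0],"twist":0,"grip":1},{"offset":[93,-79,0],"twist":0,"grip":1},{"offset":[124,-106,0],"twist":0,"grip":1},{"offset":[155,-132,0],"twist":0,"grip":1}]}}

```text
time: 1.52
tool_pos: [0.2787, -0.4339, 0.4047]
tool_rot: [0.0, 0.991, 0.131, 0.0]
contact_force: [1.6, -0.1, 0.4]
gripper_width: 1.0
```

>>> {"name": "play_rows", "arguments": {"increments": [{"offset":[31,-26,0],"twist":0,"grip":1},{"offset":[62,-53,0],"twist":0,"grip":1},{"offset":[93,-79,0],"twist":0,"grip":1},{"offset":[124,-106,0],"twist":0,"grip":1},{"offset":[155,-132,0],"twist":0,"grip":1}]}}

```text
time: 1.93
tool_pos: [0.394, -0.2657, 0.405]
tool_rot: [0.0, 0.991, 0.131, 0.0]
contact_force: [0.8, -0.5, 0.3]
gripper_width: 1.001
```

>>> {"name": "play_rows", "arguments": {"increments": [{"offset":[31,-26,0],"twist":0,"grip":1},{"offset":[70,-60,0],"twist":0,"grip":1},{"offset":[70,-60,0],"twist":0,"grip":1},{"offset":[70,-60,0],"twist":0,"grip":1}]}}

```text
time: 2.27
tool_pos: [0.4464, -0.1893, 0.4048]
tool_rot: [-0.0, 0.991, 0.134, 0.0]
contact_force: [0.3, -0.1, -0.4]
gripper_width: 0.997
```

The upper block (scene ~(340,264)) is the nearer one, and its bore opens on the face toward the lower right. The tile is at scene (256,277). Next, the wrist view above the tile.

Run:
```python
from h import *
np.set_printoptions(suppress=True,precision=4)
T=np.array(manip.get_calibration('wrist')['T']);print(T,manip.get_calibration('wrist')['fx'])
f=grab('wrist','w0')
find('wrist',['tile_center','tile_below_center','backstop','block_center','cup','rail_mouth'])
# tile corners: white areas
hsv=cv2.cvtColor(f,cv2.COLOR_BGR2HSV);m=((hsv[...,1]<50)&(hsv[...,2]>140)).astype(np.uint8)
for c in cv2.findContours(m,0,2)[0]:
    if cv2.contourArea(c)>400:
        r=cv2.minAreaRect(c);b=cv2.boxPoints(r);P=np.array([ray('wrist',*p,0.01,T) for p in b])
        print(r,P.mean(0),[np.degrees(np.arctan2(*(P[(i+1)%4]-P[i])[1::-1])) for i in range(2)],np.linalg.norm(P[1]-P[0]),np.linalg.norm(P[2]-P[1]))
print(manip.state()['tool_pos'])
```

```text
[[ 0.2667 -0.9255 -0.2689  0.5139]
 [-0.9638 -0.2559 -0.0749 -0.1701]
 [ 0.0005  0.2792 -0.9602  0.375 ]
 [ 0.      0.      0.      1.    ]] 361.50648591661275
wrist tip tile_center 0.21 [ 0.6099 -0.3042  0.0594] [516  57]
wrist tip tile_below_center 0.8 [ 0.6102 -0.3028  0.0569] [512  56]
wrist tip backstop 0.76 [ 0.5829 -0.303   0.0436] [491  94]
wrist tip backstop 0.75 [ 0.4913 -0.4781  0.0357] [621 243]
wrist tip cup 0.95 [ 0.3727 -0.3612 -0.0006] [449 305]
((322.303955078125, 211.2067413330078), (46.07258987426758, 44.633689880371094), 14.420774459838867) [ 0.4436 -0.1899  0.01  ] [np.float64(0.2663230213131025), np.float64(-88.91887172630844)] 0.046221686462752355 0.04648466850941873
((519.0735473632812, 57.04413604736328), (60.196006774902344, 78.88935852050781), 30.963756561279297) [ 0.6271 -0.324   0.01  ] [np.float64(-12.565600215301298), np.float64(-100.89836911152618)] 0.060614270142772285 0.055117774232138206
[ 0.4448 -0.1926  0.4047]
```

View pics/w0.png

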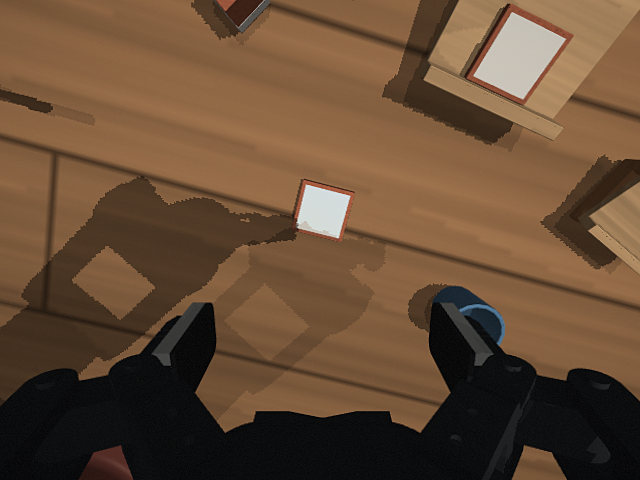

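The wrist view shows the tile at (322,211), the big shelf with its tile at (519,57), the small shelf at right (620,220), the cup at (470,310), and a block corner at (240,10). Now the tile's exact pose, and the slope heading from the white quads.

```bash
cat >> h.py <<'E'
def rdir(c,u,v,T=None):
    k=manip.get_calibration(c); T=np.array(k['T']) if T is None else T
    p=ray(c,u,v,0,T); o=T[:3,3]; d=p-o; return o,d/np.linalg.norm(d)
def plane(c,u,v,P0,n,T=None):
    o,d=rdir(c,u,v,T); return o+d*((P0-o)@n)/(d@n)
def quads(f,s=55,v=120,amin=120):
    hsv=cv2.cvtColor(f,cv2.COLOR_BGR2HSV);m=((hsv[...,1]<s)&(hsv[...,2]>v)).astype(np.uint8);out=[]
    for c in cv2.findContours(m,0,cv2.CHAIN_APPROX_NONE)[0]:
        if cv2.contourArea(c)>amin:
            h=cv2.convexHull(c); q=cv2.approxPolyN(h,4).reshape(-1,2).astype(float); out.append(q)
    return out
E
python3 - <<'E'
from h import *
np.set_printoptions(suppress=True,precision=4)
T0={'wrist':np.array(manip.get_calibration('wrist')['T']),'scene':None,'side':None}
hd=np.radians(-10); t=np.radians(20)
for c,n in(('wrist','w0'),('scene','s0'),('side','d0')):
    f=cv2.imread(f'pics/{n}.png')
    for q in quads(f):
        for nm,ref in(('flat',[.445,-.191,.01]),('slope',[.612,-.303,.0636])):
            ref=np.array(ref); 
            if np.linalg.norm(px(c,ref,T0[c])-q.mean(0))>15: continue
            nn=np.array([0,0,1.]) if nm=='flat' else np.array([-np.sin(t)*np.cos(hd),-np.sin(t)*np.sin(hd),np.cos(t)])
            P=np.array([plane(c,*p,ref,nn,T0[c]) for p in q]); E=np.roll(P,-1,0)-P
            print(c,nm,P.mean(0),'heads',np.degrees(np.arctan2(E[:,1],E[:,0])),'len',np.linalg.norm(E,axis=1)*1e3)
E
```

```text
wrist flat [ 0.442  -0.1933  0.01  ] heads [-179.3388   90.2207   -0.0598  -88.9539] len [46.6031 46.3134 45.9435 45.735 ]
wrist slope [ 0.608  -0.3052  0.0623] heads [171.8903  82.1924  -7.0342 -97.2257] len [46.5975 45.3486 46.0979 46.1694]
scene slope [ 0.6091 -0.2977  0.0622] heads [-96.8528 177.8237  81.805   -5.1348] len [43.7052 43.6337 45.8637 42.3937]
scene flat [ 0.4448 -0.1883  0.01  ] heads [ -90.9558 -179.8326   87.5851    2.6189] len [43.1338 45.4337 41.2656 44.4607]
side slope [ 0.6121 -0.2999  0.0634] heads [174.6362  82.041   -8.35   -96.7228] len [46.1542 47.579  45.0826 45.3416]
side flat [ 0.4451 -0.1912  0.01  ] heads [179.8288  89.2304   0.6911 -89.5789] len [47.1749 45.4144 46.2292 46.1102]
```

>>> {"name": "play_rows", "arguments": {"increments": [{"offset":[-1,0,40],"twist":0.12,"grip":0.9},{"offset":[-1,0,80],"twist":0.24,"grip":0.85},{"offset":[-1,0,120],"twist":0.26,"grip":0.85},{"offset":[-1,0,160],"twist":0.26,"grip":0.85},{"offset":[-1,0,160],"twist":0.26,"grip":0.85}]}}

```text
time: 3.03
tool_pos: [0.4405, -0.1904, 0.236]
tool_rot: [-0.004, 1.0, 0.001, -0.007]
contact_force: [-1.5, 0.7, -1.4]
gripper_width: 0.852
```

>>> {"name": "play_rows", "arguments": {"increments": [{"offset":[0,0,30],"twist":0,"grip":0.85},{"offset":[0,0,60],"twist":0,"grip":0.85},{"offset":[0,0,75],"twist":0,"grip":0.85},{"offset":[0,0,75],"twist":0,"grip":0.85}]}}

```text
time: 3.37
tool_pos: [0.4433, -0.1918, 0.168]
tool_rot: [-0.001, 1.0, 0.001, -0.002]
contact_force: [-0.2, -0.3, -0.8]
gripper_width: 0.85
```

Run:
```python
from h import *
f=grab('wrist','w1')
find('wrist',['tile_center'])
print(manip.state()['tool_pos'],manip.state()['tool_rot'])
```

```text
wrist tip tile_center 0.93 [ 0.4457 -0.192   0.0093] [321 316]
[ 0.44498161 -0.19261628  0.17135938] [3.85977518e-04 9.99998557e-01 1.55236486e-03 5.71871436e-04]
```

View pics/w1.png

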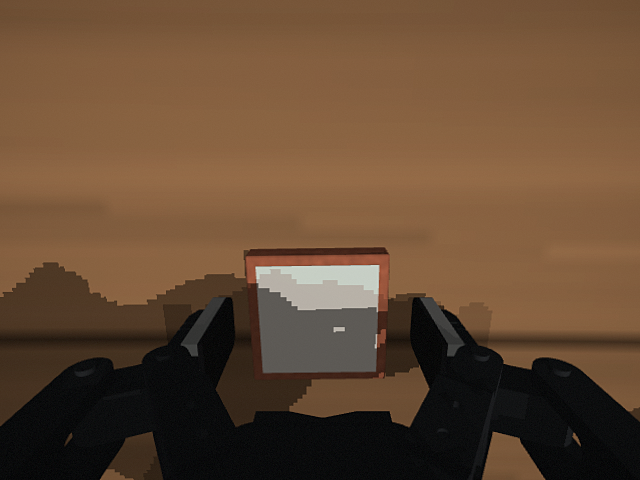

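The tile is centred between the pads and square to them (centre at (320,316), pads at columns 230 and 420). Closing.

>>> {"name": "play_rows", "arguments": {"increments": [{"offset":[0,0,0],"twist":0,"grip":0.5},{"offset":[0,0,0],"twist":0,"grip":0.5},{"offset":[0,0,0],"twist":0,"grip":0.5},{"offset":[0,0,0],"twist":0,"grip":0.5},{"offset":[0,0,0],"twist":0,"grip":0.5}]}}

```text
time: 3.88
tool_pos: [0.4459, -0.1928, 0.173]
tool_rot: [0.002, 1.0, 0.002, 0.002]
contact_force: [-0.3, 0.3, 7.3]
gripper_width: 0.608
```

>>> {"name": "play_rows", "arguments": {"increments": [{"offset":[0,0,0],"twist":0,"grip":0.5},{"offset":[0,0,-20],"twist":0,"grip":0.5},{"offset":[0,0,-50],"twist":0,"grip":0.5},{"offset":[0,0,-50],"twist":0,"grip":0.5}]}}

```text
time: 4.22
tool_pos: [0.4467, -0.1932, 0.2265]
tool_rot: [0.003, 1.0, 0.002, 0.005]
contact_force: [1.0, -1.2, 0.7]
gripper_width: 0.606
```

Run:
```python
from h import *
f=grab('wrist','w2')
find('wrist',['tile_center'])
s=manip.state();print(s['tool_pos'],s['tool_rot'],s['contact_force'])
```

```text
wrist tip tile_center 0.61 [ 0.4423 -0.1942  0.0521] [326 316]
wrist tip tile_center 0.61 [ 0.3745 -0.3558 -0.0053] [581 373]
[ 0.44527833 -0.19230656  0.22237375] [0.00145915 0.99999445 0.00192983 0.0022924 ] [-0.48596965 -0.12072408  0.09392547]
```

View pics/w2.png

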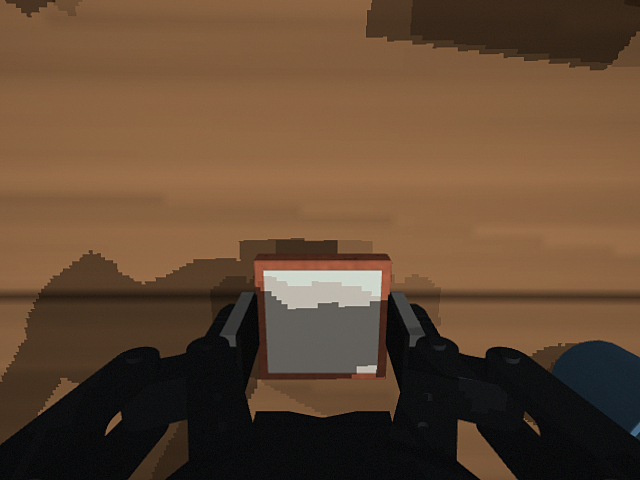

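The tile is held level and centred (320,316). Carrying it over to the shelf.

>>> {"name": "play_rows", "arguments": {"increments": [{"offset":[0,0,-40],"twist":0,"grip":0.5},{"offset":[0,0,-80],"twist":0,"grip":0.5},{"offset":[30,20,-80],"twist":0.05,"grip":0.5},{"offset":[60,40,-80],"twist":0.1,"grip":0.5},{"offset":[90,60,-80],"twist":0.14,"grip":0.5}]}}

```text
time: 4.73
tool_pos: [0.5354, -0.2519, 0.3013]
tool_rot: [0.001, 0.998, -0.069, 0.001]
contact_force: [0.0, 0.2, -1.3]
gripper_width: 0.605
```

Run:
```python
from h import *
s=[manip.state() for _ in range(1)][0];print(s['tool_pos'],s['tool_rot'])
grab('wrist','w3'); find('wrist',['tile_below_center','backstop','tile_center'])
T=np.array(manip.get_calibration('wrist')['T']);np.save('T3.npy',T)
t=np.radians(20);hd=np.radians(-7.8);nn=np.array([-np.sin(t)*np.cos(hd),-np.sin(t)*np.sin(hd),np.cos(t)])
for q in quads(cv2.imread('pics/w3.png')):
    P=np.array([plane('wrist',*p,np.array([.610,-.301,.0636]),nn,T) for p in q]); E=np.roll(P,-1,0)-P
    print(q.mean(0),P.mean(0),np.degrees(np.arctan2(E[:,1],E[:,0])),np.linalg.norm(E,axis=1)*1e3)
```

```text
[ 0.53541054 -0.25186332  0.30127961] [ 7.28907556e-04  9.97608330e-01 -6.91039292e-02  1.31720568e-03]
wrist tip tile_below_center 0.68 [ 0.6114 -0.3027  0.0527] [391 117]
wrist tip tile_below_center 0.64 [ 0.5358 -0.25    0.1304] [315 314]
wrist tip backstop 0.82 [ 0.5831 -0.2936  0.0389] [378 165]
wrist tip tile_center 0.82 [ 0.5278 -0.2524  0.1271] [327 320]
wrist tip tile_center 0.68 [ 0.6082 -0.3001  0.053 ] [391 118]
[322.25 292.  ] [ 0.49193541 -0.24509539  0.0182641 ] [174.63742892  89.14977895 -11.72620031 -97.69057879] [39.88915582 90.38551163 51.4188857  84.73111336]
[390.75 115.25] [ 0.60772066 -0.29787951  0.06262392] [172.82494717  82.89497059  -7.95609074 -97.93212826] [45.07415193 45.71913823 45.77282298 45.13630142]
```

>>> {"name": "play_rows", "arguments": {"increments": [{"offset":[35,17,0],"twist":0,"grip":0.5},{"offset":[65,32,0],"twist":0,"grip":0.5},{"offset":[80,39,10],"twist":0,"grip":0.5},{"offset":[80,39,45],"twist":0,"grip":0.5},{"offset":[80,39,45],"twist":0,"grip":0.5}]}}

```text
time: 5.35
tool_pos: [0.6062, -0.2995, 0.2478]
tool_rot: [-0.003, 0.998, -0.068, -0.005]
contact_force: [-2.1, 1.1, -2.4]
gripper_width: 0.608
```

Run:
```python
from h import *
s=manip.state();print(s['tool_pos'],s['tool_rot'])
a=grab('side','d4');b=grab('scene','s4')
c=lambda i,x,y:cv2.resize(i[y:y+100,x:x+133],(400,300),interpolation=cv2.INTER_CUBIC)
cv2.imwrite('pics/c4.png',np.hstack([c(b,220,270),c(a,300,255)]))
find('side',['tile_center','tile_below_center','backstop']);find('scene',['tile_center','tile_below_center'])
```

```text
[ 0.60623015 -0.29946815  0.2478012 ] [-0.00270641  0.99767418 -0.06792867 -0.00496069]
side tip tile_center 0.6 [ 0.6056 -0.296   0.0809] [361 310]
side tip tile_below_center 0.5 [ 0.6151 -0.3048  0.0612] [366 319]
side tip backstop 0.93 [ 0.4928 -0.4789  0.038 ] [324 403]
side tip backstop 0.88 [ 0.5928 -0.2992  0.0486] [355 323]
scene tip tile_center 0.92 [ 0.6012 -0.3001  0.0795] [279 323]
scene tip tile_below_center 0.55 [ 0.6112 -0.3014  0.0587] [284 330]
```

View pics/c4.png

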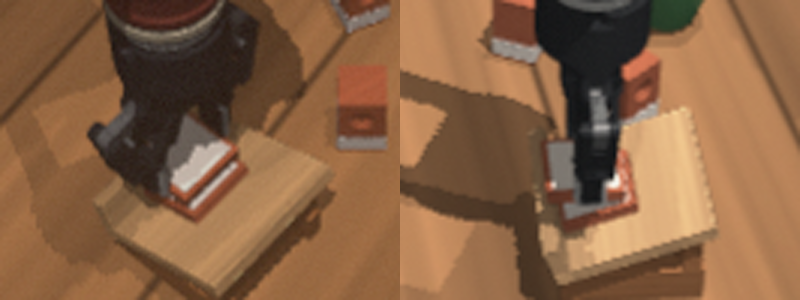

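The held tile sits above the lower one, a little short of it. After the arm settles, I'll compare the two tiles with the same cameras.

>>> {"name": "play_rows", "arguments": {"increments": [{"offset":[0,0,0],"twist":0,"grip":0.5},{"offset":[0,0,0],"twist":0,"grip":0.5}]}}

```text
time: 5.87
tool_pos: [0.6087, -0.3009, 0.2559]
tool_rot: [0.0, 0.998, -0.068, 0.001]
contact_force: [-0.5, 0.4, -1.3]
gripper_width: 0.607
```

Run:
```python
from h import *
for i in range(3):
    s=manip.state();print(s['tool_pos'])
    for c in('side','scene'):
        grab(c,'tmp'); find(c,['tile_center','tile_below_center'],m=.4)
        for b in(manip.boxes_of('tile_center',c)): 
            if b['p']>.4: print('  box',w(c,b['xyz']).round(4))
```

```text
[ 0.60868051 -0.30093218  0.25592651]
side tip tile_center 0.51 [ 0.6084 -0.302   0.0898] [363 309]
side tip tile_below_center 0.81 [ 0.6166 -0.3042  0.0598] [367 319]
  box [ 0.5965 -0.3135  0.0933]
scene tip tile_center 0.88 [ 0.6053 -0.3003  0.0851] [281 322]
scene tip tile_below_center 0.72 [ 0.6099 -0.3032  0.0547] [283 332]
  box [ 0.6177 -0.3041  0.0916]
[ 0.60854541 -0.3009178   0.25460204]
side tip tile_center 0.62 [ 0.6096 -0.3016  0.0858] [363 310]
side tip tile_below_center 0.74 [ 0.6156 -0.3028  0.058 ] [366 319]
  box [ 0.5974 -0.3113  0.0927]
scene tip tile_center 0.88 [ 0.6041 -0.2999  0.0863] [280 321]
scene tip tile_below_center 0.7 [ 0.6085 -0.302   0.0567] [283 331]
  box [ 0.615  -0.2989  0.0887]
[ 0.60857551 -0.3008949   0.25468937]
side tip tile_center 0.76 [ 0.6115 -0.3039  0.0919] [365 308]
side tip tile_below_center 0.63 [ 0.6138 -0.3002  0.0606] [365 318]
  box [ 0.5938 -0.3108  0.0919]
scene tip tile_center 0.67 [ 0.6012 -0.2991  0.086 ] [279 321]
scene tip tile_below_center 0.77 [ 0.6105 -0.3035  0.0572] [283 331]
```

>>> {"name": "play_rows", "arguments": {"increments": [{"offset":[3,1,4],"twist":0,"grip":0.5},{"offset":[3,1,8],"twist":0,"grip":0.5},{"offset":[3,1,11],"twist":0,"grip":0.5},{"offset":[3,1,13],"twist":0,"grip":0.5},{"offset":[3,1,13],"twist":0,"grip":0.5}]}}

```text
time: 7.48
tool_pos: [0.6124, -0.3027, 0.2452]
tool_rot: [0.0, 0.998, -0.068, 0.001]
contact_force: [-4.6, 2.7, 12.8]
gripper_width: 0.612
```

>>> {"name": "play_rows", "arguments": {"increments": [{"offset":[0,0,2],"twist":0,"grip":0.5},{"offset":[0,0,3],"twist":0,"grip":0.5},{"offset":[0,0,3],"twist":0,"grip":0.5}]}}

```text
time: 7.73
tool_pos: [0.6133, -0.3028, 0.2449]
tool_rot: [0.001, 0.998, -0.068, 0.003]
contact_force: [-4.6, 6.3, 19.8]
gripper_width: 0.607
```

>>> {"name": "play_rows", "arguments": {"increments": [{"offset":[0,0,2],"twist":0,"grip":0.5},{"offset":[0,0,4],"twist":0,"grip":0.5},{"offset":[0,0,5],"twist":0,"grip":0.5}]}}

```text
time: 7.98
tool_pos: [0.6129, -0.3028, 0.2415]
tool_rot: [0.001, 0.998, -0.068, 0.002]
contact_force: [-13.6, 8.4, 30.3]
gripper_width: 0.608
```

Run:
```python
from h import *
print(manip.state()['tool_pos'])
a=grab('side','d5');b=grab('scene','s5')
c=lambda i,x,y:cv2.resize(i[y:y+75,x:x+100],(400,300),interpolation=cv2.INTER_CUBIC)
cv2.imwrite('pics/c5.png',np.hstack([c(b,235,290),c(a,320,280)]))
for c in('side','scene'): find(c,['tile_center','tile_below_center'],m=.3)
```

```text
[ 0.61293955 -0.30281664  0.2414801 ]
side tip tile_center 0.49 [ 0.6126 -0.3076  0.0779] [366 314]
side tip tile_below_center 0.61 [ 0.6147 -0.3023  0.0634] [366 317]
scene tip tile_center 0.89 [ 0.6111 -0.3033  0.0741] [283 327]
scene tip tile_below_center 0.51 [ 0.6132 -0.3027  0.0579] [284 332]
```

View pics/c5.png

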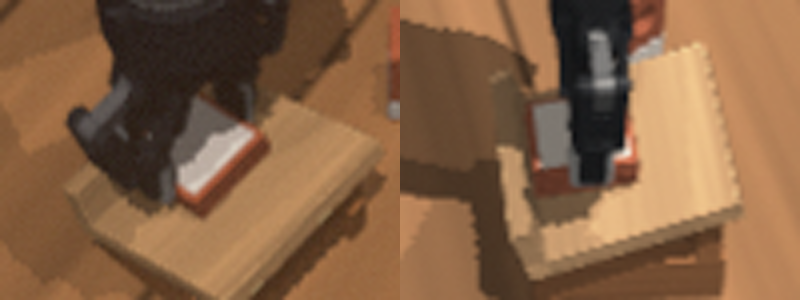

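Pressing has turned the tile only partly. I'll ease the load and open gently, so that it settles the last few millimetres with its upper edge already resting.

>>> {"name": "play_rows", "arguments": {"increments": [{"offset":[0,0,-3],"twist":0,"grip":0.5},{"offset":[0,0,-5],"twist":0,"grip":0.5},{"offset":[0,0,-5],"twist":0,"grip":0.64},{"offset":[0,0,-5],"twist":0,"grip":0.68},{"offset":[0,0,-5],"twist":0,"grip":0.72}]}}

```text
time: 8.7
tool_pos: [0.6112, -0.3022, 0.2378]
tool_rot: [-0.0, 0.998, -0.068, -0.0]
contact_force: [0.3, -0.7, 0.2]
gripper_width: 0.719
```

>>> {"name": "play_rows", "arguments": {"increments": [{"offset":[0,0,0],"twist":0,"grip":0.8},{"offset":[0,0,0],"twist":0,"grip":0.85},{"offset":[0,0,-30],"twist":0,"grip":0.85},{"offset":[0,0,-60],"twist":0,"grip":0.9},{"offset":[-30,0,-80],"twist":0,"grip":0.9}]}}

```text
time: 9.12
tool_pos: [0.5841, -0.2988, 0.3212]
tool_rot: [0.001, 0.998, -0.067, 0.002]
contact_force: [-1.0, -0.5, 1.8]
gripper_width: 0.9
```

Run:
```python
from h import *
np.set_printoptions(suppress=True,precision=4)
print(manip.state()['tool_pos'])
for c in('side','scene','wrist'):
    T=np.array(manip.get_calibration(c)['T']);f=grab(c,c+'6'); find(c,['tile_center','tile_below_center','backstop'],m=.3)
    t=np.radians(20);hd=np.radians(-7.6);nn=np.array([-np.sin(t)*np.cos(hd),-np.sin(t)*np.sin(hd),np.cos(t)])
    P0=np.array([.6073,-.3005,.0683])+5e-3*nn
    for q in quads(f):
        if np.linalg.norm(q.mean(0)-px(c,P0,T))<30:
            P=np.array([plane(c,*p,P0,nn,T) for p in q]); E=np.roll(P,-1,0)-P
            print(c,q.mean(0),P.mean(0),np.degrees(np.arctan2(E[:,1],E[:,0])),np.linalg.norm(E,axis=1)*1e3)
z=lambda n,x,y:cv2.resize(cv2.imread(f'pics/{n}6.png')[y:y+75,x:x+100],(400,300),interpolation=cv2.INTER_CUBIC)
u,v=px('wrist',P0); u=min(max(u-50,0),540);v=min(max(v-37,0),405)
wr=cv2.imread('pics/wrist6.png');cv2.imwrite('pics/c6.png',np.vstack([np.hstack([z('scene',235,290),z('side',320,280)]),np.hstack([cv2.resize(wr,(400,300)),z('wrist',u,v)])]))
```

```text
[ 0.5841 -0.2988  0.3212]
side tip tile_center 0.92 [ 0.6128 -0.304   0.0687] [365 316]
side tip tile_below_center 0.44 [ 0.6151 -0.3027  0.0606] [366 318]
side tip backstop 0.89 [ 0.5932 -0.2998  0.0504] [355 322]
side tip backstop 0.79 [ 0.4958 -0.4762  0.0373] [326 402]
side [363.5  314.25] [ 0.6094 -0.3032  0.0745] [170.8941  82.5078  -5.8097 -99.4439] [45.494  43.9518 47.1802 46.4876]
scene tip tile_center 0.64 [ 0.6082 -0.3023  0.0702] [282 327]
scene tip tile_below_center 0.39 [ 0.612  -0.3032  0.0577] [284 332]
scene tip backstop 0.96 [ 0.5901 -0.2914  0.047 ] [279 325]
scene tip backstop 0.85 [ 0.4929 -0.4676  0.0329] [190 370]
scene [281.75 326.25] [ 0.6079 -0.3019  0.0739] [-97.1035 171.956   84.0268  -5.2568] [45.9818 41.2767 44.0774 42.2142]
wrist tip tile_center 0.85 [ 0.6095 -0.3019  0.0662] [323 207]
wrist tip backstop 0.78 [ 0.4946 -0.477   0.0362] [570 317]
wrist [323.5 209.5] [ 0.6082 -0.3022  0.074 ] [172.2828  82.272   -7.495  -97.7292] [45.1523 46.3197 45.1537 46.4843]
```

View pics/c6.png

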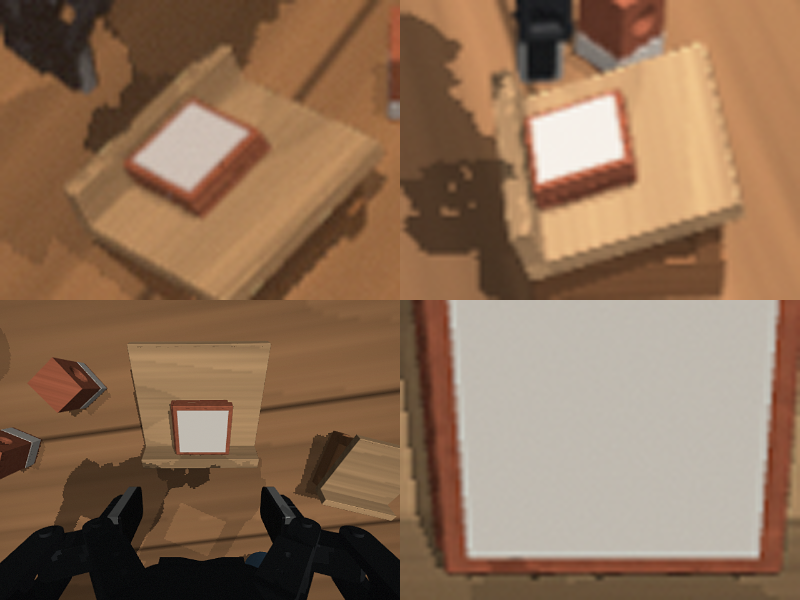

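The tile is stacked flat and square on the lower one against the backstop. Now the block: moving above it, and estimating the bore heading from the first pictures.

>>> {"name": "play_rows", "arguments": {"increments": [{"offset":[-3,-35,-20],"twist":0,"grip":1},{"offset":[-6,-70,-40],"twist":0,"grip":1},{"offset":[-9,-105,-60],"twist":0,"grip":1},{"offset":[-11,-140,-80],"twist":0,"grip":1},{"offset":[-13,-180,-80],"twist":0,"grip":1}]}}

```text
time: 10.13
tool_pos: [0.5941, -0.1174, 0.4042]
tool_rot: [0.001, 0.998, -0.069, 0.004]
contact_force: [0.4, -0.5, 1.3]
gripper_width: 1.005
```

>>> {"name": "play_rows", "arguments": {"increments": [{"offset":[-1,-30,0],"twist":0,"grip":1},{"offset":[-2,-49,0],"twist":0,"grip":1},{"offset":[-2,-49,0],"twist":0,"grip":1},{"offset":[-2,-49,0],"twist":0,"grip":1}]}}

```text
time: 10.47
tool_pos: [0.598, -0.0684, 0.3985]
tool_rot: [0.0, 0.998, -0.067, -0.0]
contact_force: [-0.0, 0.8, -0.4]
gripper_width: 0.999
```

Run:
```python
from h import *
np.set_printoptions(suppress=True,precision=4)
c=[(330,255),(342.5,250.5),(350,261.2),(335.5,267)]
P=np.array([ray('scene',*p,.06) for p in c]);E=np.roll(P,-1,0)-P
print(P.mean(0),np.degrees(np.arctan2(E[:,1],E[:,0])),np.linalg.norm(E,axis=1))
print(manip.state()['tool_pos'],manip.state()['tool_rot'])
T=np.array(manip.get_calibration('wrist')['T']);np.save('T7.npy',T)
f=grab('wrist','w7');find('wrist',['block_center','block_bore','rail_mouth','rail_home'],m=.3)
```

```text
[ 0.61   -0.0716  0.06  ] [  57.0395  -30.8853 -121.1414  141.152 ] [0.0331 0.0372 0.0385 0.0386]
[ 0.598  -0.0684  0.3985] [ 0.0002  0.9978 -0.067  -0.0001]
wrist tip block_center 0.77 [ 0.6672 -0.1728  0.0257] [425 122]
wrist tip block_center 0.71 [ 0.6043 -0.0752  0.0328] [326 207]
wrist tip block_bore 0.8 [ 0.6074 -0.0747  0.0413] [325 206]
wrist tip block_bore 0.77 [ 0.6705 -0.1711  0.0362] [426 118]
```

View pics/w7.png

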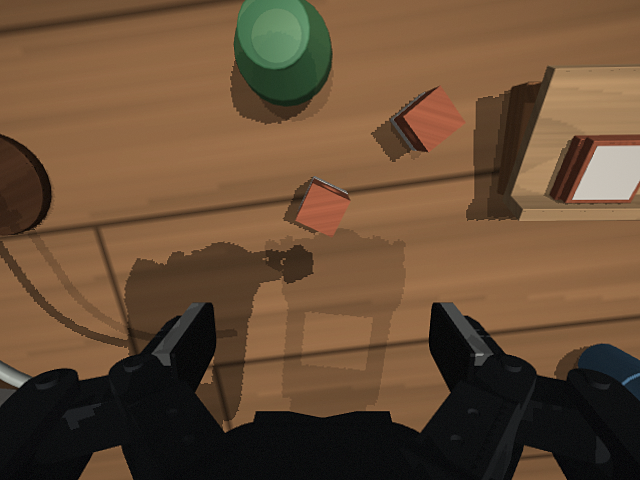

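The wrist view shows the block meant at (323,208) and its look-alike at (430,120), with the vase at (280,45). Fitting the top face for exact centre and heading.

Run:
```python
from h import *
np.set_printoptions(suppress=True,precision=4)
f=cv2.imread('pics/w7.png');T=np.load('T7.npy')
print(f[210,323],f[190,335],f[187,312],f[200,290])
m=(cv2.inRange(f.astype(int)[...,2].astype(np.uint8)-0,0,255)); d=np.linalg.norm(f.astype(float)-f[205:215,318:328].reshape(-1,3).mean(0),axis=2)
for th in(35,45,55):
    m=(d<th).astype(np.uint8);n,l,s,c=cv2.connectedComponentsWithStats(m,connectivity=4)
    k=l[210,323];cc=max(cv2.findContours((l==k).astype(np.uint8),0,cv2.CHAIN_APPROX_NONE)[0],key=cv2.contourArea)
    q=cv2.approxPolyN(cv2.convexHull(cc),4).reshape(-1,2)
    P=np.array([ray('wrist',*p,.06,T) for p in q]);E=np.roll(P,-1,0)-P
    print(th,q.tolist(),P.mean(0),np.degrees(np.arctan2(E[:,1],E[:,0])),np.linalg.norm(E,axis=1)*1e3)
    r=cv2.minAreaRect(np.array([ray('wrist',*p[0],.06,T)[:2] for p in cc],np.float32)*1000);print(r)
```

```text
[ 70  97 173] [ 54  77 141] [ 67  95 167] [37 58 83]
35 [[484, 221], [287, 238], [312, 184], [473, 179]] [ 0.6033 -0.127   0.06  ] [  87.4625  -32.9578  -95.9314 -166.776 ] [172.7529  52.6064 135.8199  38.782 ]
((601.81640625, -128.45443725585938), (163.67471313476562, 44.40647506713867), 84.06861877441406)
45 [[639, 210], [639, 313], [218, 362], [329, 152]] [ 0.5423 -0.1794  0.06  ] [-174.1381   90.0962  -35.927  -108.1306] [ 99.778  399.5246 226.9814 269.5336]
((551.4498901367188, -161.415771484375), (160.5070343017578, 373.4230651855469), 0.11185343563556671)
55 [[639, 313], [245, 359], [28, 253], [639, 53]] [ 0.5602 -0.1138  0.06  ] [  90.1504   51.8245  -79.9678 -173.7828] [372.7723 214.3752 525.0324 224.302 ]Traceback (most recent call last):
  File "<stdin>", line 12, in <module>
  File "h.py", line 13, in ray
    k=manip.get_calibration(c); T=np.array(k['T']) if T is None else T
ValueError: time passes only in moves, steps and waits
```

```bash
sed -i 's/^from plant import manip/from plant import manip\n_K={}\ndef K(c):\n    if c not in _K: _K[c]=manip.get_calibration(c)\n    return _K[c]/; s/k=manip.get_calibration(c);/k=K(c);/' h.py
cat >> h.py <<'E'
def top(f,T,uv,z,cam='wrist',roi=45):
    lab=cv2.cvtColor(cv2.GaussianBlur(f,(3,3),0),cv2.COLOR_BGR2LAB);x,y=uv
    a=lab[...,1].copy();M=np.zeros(a.shape,np.uint8);M[y-roi:y+roi,x-roi:x+roi]=1
    a0=int(a[y,x]);print('a at block',a0,'bg',np.median(a[y-roi:y+roi,x-roi:x+roi]))
    m=((a>(a0+np.median(a[y-roi:y+roi,x-roi:x+roi]))/2)&(lab[...,0]>0.8*lab[y,x,0])&(M>0)).astype(np.uint8)
    n,l=cv2.connectedComponents(m,connectivity=4);cc=max(cv2.findContours((l==l[y,x]).astype(np.uint8),0,cv2.CHAIN_APPROX_NONE)[0],key=cv2.contourArea)
    q=cv2.approxPolyN(cv2.convexHull(cc),4).reshape(-1,2)
    P=np.array([ray(cam,*p,z,T) for p in q]);E=np.roll(P,-1,0)-P
    print(q.tolist(),P.mean(0),np.degrees(np.arctan2(E[:,1],E[:,0])),np.linalg.norm(E,axis=1)*1e3)
    print(cv2.minAreaRect(np.array([ray(cam,*p[0],z,T)[:2] for p in cc],np.float32)*1000))
E
python3 - <<'E'
from h import *
np.set_printoptions(suppress=True,precision=4)
top(cv2.imread('pics/w7.png'),np.load('T7.npy'),(323,210),.06)
top(cv2.imread('pics/s0.png'),np.array(K('scene')['T']),(340,258),.06,'scene',20)
top(cv2.imread('pics/d0.png'),np.array(K('side')['T']),(341,253),.06,'side',20)
E
```

```text
a at block 156 bg 139.0
[[350, 201], [332, 237], [295, 220], [312, 183]] [ 0.6069 -0.07    0.06  ] [ 146.993    56.9814  -32.8158 -122.9017] [35.5298 35.8934 35.4565 36.0117]
((606.9741821289062, -70.10334777832031), (35.81603240966797, 35.75851058959961), 57.0357551574707)
a at block 157 bg 143.0
[[349, 260], [336, 266], [330, 255], [343, 250]] [ 0.6089 -0.0698  0.06  ] [-117.683   144.4933   58.5238  -34.5279] [35.7522 36.2167 34.9282 33.8099]
((608.3324584960938, -68.95745849609375), (34.79707717895508, 34.718135833740234), 58.90385437011719)
a at block 160 bg 143.0
[[350, 249], [344, 257], [331, 253], [336, 245]] [ 0.6094 -0.0695  0.06  ] [-127.551   142.2079   57.2775  -36.6365] [33.9858 34.6078 33.3613 37.4204]
((609.2048950195312, -69.65211486816406), (34.16356658935547, 35.01190948486328), 56.15937805175781)
```

The top fits a 36 × 36 mm square at (0.607,-0.070) heading -33°. The bore lies along -33°, since the bored face looks that way in the scene crop. Turning, descending and gripping.

>>> {"name": "play_rows", "arguments": {"increments": [{"offset":[9.5,0,20],"twist":0.12,"grip":1},{"offset":[9.5,0,50],"twist":0.24,"grip":1},{"offset":[9.5,0,85],"twist":0.36,"grip":1},{"offset":[9.5,0,120],"twist":0.443,"grip":1},{"offset":[9.5,0,130],"twist":0.443,"grip":0.9}]}}

```text
time: 11.13
tool_pos: [0.605, -0.0711, 0.262]
tool_rot: [0.0, 0.958, -0.287, -0.005]
contact_force: [-1.6, 0.1, -2.0]
gripper_width: 0.908
```

>>> {"name": "play_rows", "arguments": {"increments": [{"offset":[0,0,0],"twist":0,"grip":0.9},{"offset":[0,0,25],"twist":0,"grip":0.8},{"offset":[0,0,55],"twist":0,"grip":0.8},{"offset":[0,0,84],"twist":0,"grip":0.8},{"offset":[0,0,84],"twist":0,"grip":0.8}]}}

```text
time: 11.55
tool_pos: [0.6058, -0.0707, 0.1812]
tool_rot: [0.0, 0.959, -0.285, -0.004]
contact_force: [-2.3, 0.5, -1.0]
gripper_width: 0.798
```

>>> {"name": "play_rows", "arguments": {"increments": [{"offset":[0,0,0],"twist":0,"grip":0.6},{"offset":[0,0,0],"twist":0,"grip":0.3},{"offset":[0,0,0],"twist":0,"grip":0.3},{"offset":[0,0,0],"twist":0,"grip":0.3},{"offset":[0,0,0],"twist":0,"grip":0.3}]}}

```text
time: 11.97
tool_pos: [0.6091, -0.071, 0.1886]
tool_rot: [-0.0, 0.958, -0.285, 0.003]
contact_force: [0.5, -0.2, 7.2]
gripper_width: 0.411
```

>>> {"name": "play_rows", "arguments": {"increments": [{"offset":[0,0,0],"twist":0,"grip":0.3},{"offset":[0,0,0],"twist":0,"grip":0.3},{"offset":[0,0,0],"twist":0,"grip":0.3}]}}

```text
time: 12.22
tool_pos: [0.6091, -0.071, 0.1886]
tool_rot: [-0.0, 0.958, -0.285, 0.003]
contact_force: [-1.4, 0.2, 7.2]
gripper_width: 0.414
```

Block gripped (0.41 ≈ 35 mm). I'll lift it, and fit the rail model to the rod pixels of the first scene and side pictures.

>>> {"name": "play_rows", "arguments": {"increments": [{"offset":[0,0,-20],"twist":0,"grip":0.3},{"offset":[0,0,-60],"twist":0,"grip":0.3},{"offset":[0,0,-100],"twist":0,"grip":0.3},{"offset":[0,0,-140],"twist":0,"grip":0.3},{"offset":[0,0,-140],"twist":0,"grip":0.3}]}}

```text
time: 12.63
tool_pos: [0.6099, -0.0711, 0.3367]
tool_rot: [-0.0, 0.958, -0.285, 0.009]
contact_force: [2.5, -0.8, -0.6]
gripper_width: 0.413
```

```bash
cat > fit.py <<'E'
from h import *
from scipy.optimize import least_squares
def curve():
    a=np.radians(75);L=[(-129+s*np.cos(a),-17+s*np.sin(a)) for s in np.arange(2,50,3)]
    L+=[(120*np.cos(t),120*np.sin(t)) for t in np.radians(np.arange(165,90,-2))]
    L+=[(s,120) for s in np.arange(0,66,4)]; return np.c_[np.array(L)/1000,np.full(len(L),.12)]
C=curve()
def W(p,C=C):
    c,s=np.cos(p[2]),np.sin(p[2]);return np.c_[p[0]+c*C[:,0]-s*C[:,1],p[1]+s*C[:,0]+c*C[:,1],C[:,2]]
def pxf(c,P):
    k=K(c);q=(np.linalg.inv(np.array(k['T']))@np.c_[P,np.ones(len(P))].T).T;s=q[:,:2]/q[:,2:3];s=s*(1+k['k1']*(s**2).sum(1,keepdims=True));return s*k['fx']+[k['cx'],k['cy']]
def fit(cams,p):
    F={c:cv2.imread(f'pics/{n}.png').astype(np.float32) for c,n in cams}
    G={c:cv2.GaussianBlur(f[...,0]-0.5*f[...,2],(3,3),0) for c,f in F.items()} # blue excess: steel vs wood
    for it in range(6):
        obs=[]
        for c,_ in cams:
            u=pxf(c,W(p));t=np.gradient(u,axis=0);n=np.c_[-t[:,1],t[:,0]]/np.linalg.norm(t,axis=1,keepdims=True)
            h=7 if it<2 else 4;o=np.arange(-h,h+.1,.25)
            for i in range(len(u)):
                xy=(u[i]+o[:,None]*n[i]).astype(np.float32)
                g=cv2.remap(G[c],xy[:,:1],xy[:,1:],1).ravel();g=np.clip(g-np.percentile(g,40)-3,0,None)
                if g.max()>12: obs.append((c,i,n[i],u[i]+n[i]*(g@o/g.sum())))
        def res(p):
            U={c:pxf(c,W(p)) for c,_ in cams};return [(U[c][i]-q)@n for c,i,n,q in obs]
        r=least_squares(res,p,loss='soft_l1',x_scale=[.01,.01,.1]);p=r.x
    e=np.array(res(p));return p,len(obs),np.sqrt(np.median(e**2))
if __name__=='__main__':
    np.set_printoptions(suppress=True,precision=4)
    for cams in([('scene','s0'),('side','d0')],[('scene','s0')],[('side','d0')]):
        p,n,e=fit(cams,np.array([.609,.106,np.radians(16)]))
        print(cams,p[:2],np.degrees(p[2]),n,e,'mouth',W(p,np.array([[-.129,-.017,.12]])),'home',W(p,np.array([[.054,.12,.12]])))
    print(manip.state()['tool_pos'],manip.state()['contact_force'])
E
python3 fit.py
```

```text
[('scene', 's0'), ('side', 'd0')] [0.6097 0.1074] 15.674697374181953 142 0.18985595424774052 mouth [[0.4901 0.0562 0.12  ]] home [[0.6293 0.2375 0.12  ]]
[('scene', 's0')] [0.6087 0.1072] 15.73006804080463 71 0.025678346833990444 mouth [[0.4891 0.0559 0.12  ]] home [[0.6281 0.2374 0.12  ]]
[('side', 'd0')] [0.6104 0.1074] 15.734322772068948 71 0.021932911923764446 mouth [[0.4908 0.056  0.12  ]] home [[0.6298 0.2375 0.12  ]]
[ 0.6099 -0.0711  0.3367] [ 2.4883 -0.7572 -0.6011]
```

The rail fit is tight: origin (0.6096,0.1073), yaw 15.7°, mouth (0.490,0.056), 16–17° for home heading. Turning the block to 90.7° and moving before the mouth.

>>> {"name": "play_rows", "arguments": {"increments": [{"offset":[-30,-1,0],"twist":-0.12,"grip":0.3},{"offset":[-62,-2,0],"twist":-0.24,"grip":0.3},{"offset":[-94,-3,0],"twist":-0.36,"grip":0.3},{"offset":[-125,-4,0],"twist":-0.48,"grip":0.3},{"offset":[-144.5,-4,0],"twist":-0.6,"grip":0.3}]}}

```text
time: 13.05
tool_pos: [0.4864, 0.0131, 0.3245]
tool_rot: [-0.0, 1.0, 0.014, -0.0]
contact_force: [0.8, -0.3, -1.4]
gripper_width: 0.415
```

>>> {"name": "play_rows", "arguments": {"increments": [{"offset":[0,0,0],"twist":-0.12,"grip":0.3},{"offset":[0,0,0],"twist":-0.24,"grip":0.3},{"offset":[0,0,0],"twist":-0.36,"grip":0.3},{"offset":[0,0,0],"twist":-0.48,"grip":0.3},{"offset":[0,0,0],"twist":-0.6,"grip":0.3}]}}

```text
time: 13.47
tool_pos: [0.4883, 0.012, 0.3252]
tool_rot: [0.0, 0.951, 0.308, 0.0]
contact_force: [-0.3, 0.4, -2.6]
gripper_width: 0.417
```

>>> {"name": "play_rows", "arguments": {"increments": [{"offset":[0,0,0],"twist":-0.12,"grip":0.3},{"offset":[0,0,0],"twist":-0.24,"grip":0.3},{"offset":[0,0,0],"twist":-0.36,"grip":0.3},{"offset":[0,0,0],"twist":-0.48,"grip":0.3},{"offset":[0,0,0],"twist":-0.6,"grip":0.3}]}}

```text
time: 13.88
tool_pos: [0.4884, 0.0119, 0.3252]
tool_rot: [0.0, 0.818, 0.576, 0.0]
contact_force: [0.1, 0.7, -1.2]
gripper_width: 0.418
```

>>> {"name": "play_rows", "arguments": {"increments": [{"offset":[0,0,0],"twist":-0.12,"grip":0.3},{"offset":[0,0,15],"twist":-0.24,"grip":0.3},{"offset":[0,0,30],"twist":-0.359,"grip":0.3},{"offset":[0,0,40],"twist":-0.359,"grip":0.3},{"offset":[0,0,40],"twist":-0.359,"grip":0.3}]}}

```text
time: 14.3
tool_pos: [0.4874, 0.012, 0.2822]
tool_rot: [-0.002, 0.705, 0.709, -0.001]
contact_force: [-0.6, 0.4, -2.3]
gripper_width: 0.417
```

>>> {"name": "play_rows", "arguments": {"increments": [{"offset":[0,0,0],"twist":0,"grip":0.3},{"offset":[0,0,0],"twist":0,"grip":0.3},{"offset":[0,0,0],"twist":0,"grip":0.3}]}}

```text
time: 14.55
tool_pos: [0.489, 0.0118, 0.2859]
tool_rot: [0.001, 0.704, 0.71, 0.001]
contact_force: [-0.2, 0.6, -1.2]
gripper_width: 0.417
```

Run:
```python
from h import *
np.set_printoptions(suppress=True,precision=4)
for i in range(3):
    s=manip.state();q=s['tool_rot'];print(s['tool_pos'],np.degrees(2*np.arctan2(q[2],q[1])))
    for c in('scene','side'):
        grab(c,c+'8'); find(c,['block_bore','block_center','rail_mouth'],m=.35)
```

```text
[0.489  0.0118 0.2859] 90.45522721243695
scene tip block_bore 0.83 [0.489  0.0102 0.1373] [315 196]
scene tip block_center 0.82 [0.4907 0.012  0.1292] [316 198]
scene tip block_center 0.72 [ 0.666  -0.1704  0.0282] [338 306]
side tip block_bore 0.7 [ 0.6692 -0.1707  0.0378] [375 282]
side tip block_bore 0.67 [0.4884 0.0137 0.1405] [284 210]
side tip block_center 0.92 [0.4858 0.014  0.1268] [283 215]
side tip block_center 0.86 [ 0.6685 -0.1696  0.0326] [374 283]
[0.4886 0.0118 0.2848] 90.5076897806216
scene tip block_bore 0.95 [ 0.6655 -0.1686  0.0408] [338 302]
scene tip block_bore 0.69 [0.4886 0.0089 0.1369] [314 196]
scene tip block_center 0.9 [0.4879 0.0123 0.1271] [315 198]
scene tip block_center 0.75 [ 0.6635 -0.1692  0.0292] [337 305]
side tip block_bore 0.8 [ 0.6666 -0.1732  0.0413] [374 282]
side tip block_bore 0.59 [0.4848 0.0139 0.1408] [282 210]
side tip block_bore 0.47 [ 0.6167 -0.3032  0.057 ] [367 320]
side tip block_center 0.78 [0.4862 0.0123 0.1225] [284 217]
side tip block_center 0.58 [ 0.6715 -0.1723  0.0351] [376 283]
[0.4886 0.0118 0.2847] 90.51303220360045
scene tip block_bore 0.67 [0.4915 0.0059 0.1378] [315 197]
scene tip block_bore 0.64 [ 0.6662 -0.1692  0.0404] [338 303]
scene tip block_center 0.81 [0.4916 0.0097 0.1259] [316 200]
scene tip rail_mouth 0.7 [ 0.3778 -0.3581 -0.0008] [188 315]
side tip block_bore 0.74 [ 0.6691 -0.1758  0.0372] [375 284]
side tip block_bore 0.68 [0.4861 0.0143 0.143 ] [283 209]
side tip block_center 0.9 [ 0.6708 -0.1689  0.0318] [375 283]
side tip block_center 0.75 [0.4887 0.0117 0.1236] [285 216]
```

>>> {"name": "play_rows", "arguments": {"increments": [{"offset":[0,2,8],"twist":0,"grip":0.3},{"offset":[0,2,16],"twist":0,"grip":0.3},{"offset":[0,2,16],"twist":0,"grip":0.3},{"offset":[10,2,16],"twist":0,"grip":0.3},{"offset":[14,2,16],"twist":0,"grip":0.3}]}}

```text
time: 16.17
tool_pos: [0.4903, 0.0267, 0.2683]
tool_rot: [-0.001, 0.704, 0.71, -0.0]
contact_force: [-0.3, -0.3, -1.7]
gripper_width: 0.413
```

Run:
```python
from h import *
from fit import W
np.set_printoptions(suppress=True,precision=4)
s=manip.state();print(s['tool_pos'],s['contact_force'])
ims=[]
for c,p,o in(('scene',[.6096,.1073,np.radians(15.7)],(270,150)),('side',[.6096,.1073,np.radians(15.7)],(240,165))):
    f=grab(c,c+'9'); x,y=o; z=cv2.resize(f[y:y+75,x:x+100],(800,600),interpolation=cv2.INTER_CUBIC)
    for e in(.085,.035,-.0):   # ideal rod axis prolonged outward: mark points at mouth and -20,-40 mm
        pass
    m=W(p,np.array([[-.129,-.017,.12]]))[0];d=np.array([np.cos(np.radians(90.7)),np.sin(np.radians(90.7)),0])
    for k in(0,-.02,-.04,-.06):
        u=px(c,m+k*d);cv2.circle(z,tuple(int(v) for v in (u-[x,y])*8+4),4,(255,255,0),-1)
    ims.append(cv2.resize(z,(400,300)) if 0 else z[:, 200:600] if 0 else cv2.resize(z,(640,480)))
cv2.imwrite('pics/c9.png',np.hstack([cv2.resize(i,(400,300)) for i in ims]))
```

```text
[0.4903 0.0267 0.2683] [-0.313  -0.2821 -1.6762]
```

View pics/c9.png

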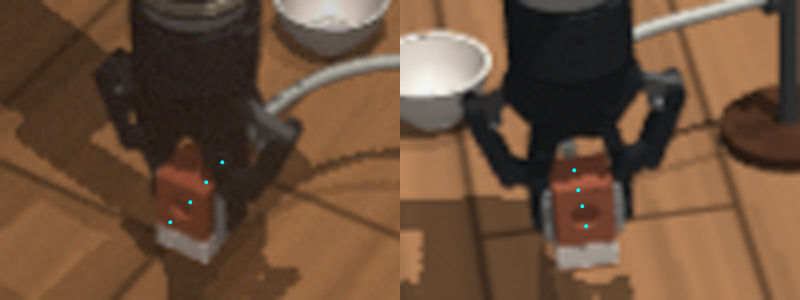

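In both views the bore (scene (182,208), side (586,214)) falls on the prolonged rod axis within about 1 mm. Threading it on.

>>> {"name": "play_rows", "arguments": {"increments": [{"offset":[8,0,0],"twist":0,"grip":0.3},{"offset":[16,0,0],"twist":0,"grip":0.3},{"offset":[24,0,0],"twist":0,"grip":0.3},{"offset":[30,0,0],"twist":0,"grip":0.3},{"offset":[34,0,0],"twist":0,"grip":0.3}]}}

```text
time: 16.68
tool_pos: [0.4901, 0.0609, 0.2688]
tool_rot: [-0.0, 0.704, 0.711, 0.0]
contact_force: [-0.3, -0.5, -2.2]
gripper_width: 0.416
```

Run:
```python
import numpy as np
o=np.array([.6096,.1073]);y0=np.radians(15.7);a=np.radians(75)
R=np.array([[np.cos(y0),-np.sin(y0)],[np.sin(y0),np.cos(y0)]])
def pose(s): # s mm from mouth
    if s<50: p=np.array([-129+s*np.cos(a),-17+s*np.sin(a)]);h=75
    elif s<50+157.08:
        t=165-np.degrees((s-50)/120); p=119.4*np.array([np.cos(np.radians(t)),np.sin(np.radians(t))]);h=t-90
    else: p=np.array([s-207.08,120.]);h=0
    return o+R@p/1000, h+15.7
cur=np.array([.4901,.0609]);ch=90.5;s=4.9
S=[15,25,35,45,54]+[64,74,84,94,104]+[114,124,134,144,154]+[164,174,184,194,204]+[213,222,231,239,247]+[252,255,257,259]
for i in range(0,len(S),5):
    c,sn=np.cos(np.radians(ch)),np.sin(np.radians(ch));X=np.array([c,sn]);Y=np.array([sn,-c])
    for q in S[i:i+5]:
        p,h=pose(q);d=(p-cur)*1000;print(q,round(d@X,1),round(d@Y,1),'tw',round(np.radians(ch-h),3))
    print();cur,ch=p,h
```

```text
15 10.1 -0.2 tw -0.003
25 20.1 -0.2 tw -0.003
35 30.1 -0.3 tw -0.003
45 40.1 -0.3 tw -0.003
54 48.9 0.6 tw 0.03

64 9.9 0.4 tw 0.083
74 19.8 1.7 tw 0.167
84 29.5 3.7 tw 0.25
94 39.1 6.6 tw 0.333
104 48.3 10.2 tw 0.417

114 9.9 0.4 tw 0.083
124 19.8 1.7 tw 0.167
134 29.5 3.7 tw 0.25
144 39.1 6.6 tw 0.333
154 48.3 10.2 tw 0.417

164 9.9 0.4 tw 0.083
174 19.8 1.7 tw 0.167
184 29.5 3.7 tw 0.25
194 39.1 6.6 tw 0.333
204 48.3 10.2 tw 0.417

213 9.0 -0.4 tw 0.026
222 18.0 -0.2 tw 0.026
231 27.0 0.1 tw 0.026
239 35.0 0.3 tw 0.026
247 43.0 0.5 tw 0.026

252 5.0 0.0 tw 0.0
255 8.0 0.0 tw 0.0
257 10.0 -0.0 tw 0.0
259 12.0 0.0 tw 0.0
```

>>> {"name": "play_rows", "arguments": {"increments": [{"offset":[10,0,0],"twist":0,"grip":0.3},{"offset":[20,0,0],"twist":0,"grip":0.3},{"offset":[30,0,0],"twist":0,"grip":0.3},{"offset":[40,0,0],"twist":0,"grip":0.3},{"offset":[49,0.5,0],"twist":0.03,"grip":0.3}]}}

```text
time: 17.1
tool_pos: [0.4901, 0.1101, 0.2687]
tool_rot: [-0.0, 0.715, 0.7, 0.0]
contact_force: [0.8, 0.6, -2.5]
gripper_width: 0.413
```

>>> {"name": "play_rows", "arguments": {"increments": [{"offset":[10,0.4,0],"twist":0.083,"grip":0.3},{"offset":[20,1.7,0],"twist":0.167,"grip":0.3},{"offset":[29.5,3.7,0],"twist":0.25,"grip":0.3},{"offset":[39,6.6,0],"twist":0.333,"grip":0.3},{"offset":[48,10.2,0],"twist":0.417,"grip":0.3}]}}

```text
time: 17.52
tool_pos: [0.5013, 0.1579, 0.2686]
tool_rot: [-0.0, 0.845, 0.535, -0.0]
contact_force: [-0.3, -0.0, -1.4]
gripper_width: 0.42
```

No contact forces; continuing.

>>> {"name": "play_rows", "arguments": {"increments": [{"offset":[10,0.4,0],"twist":0.083,"grip":0.3},{"offset":[20,1.7,0],"twist":0.167,"grip":0.3},{"offset":[29.5,3.7,0],"twist":0.25,"grip":0.3},{"offset":[39,6.6,0],"twist":0.333,"grip":0.3},{"offset":[48.3,10.2,0],"twist":0.417,"grip":0.3}]}}

```text
time: 17.93
tool_pos: [0.5312, 0.1973, 0.2685]
tool_rot: [-0.0, 0.937, 0.349, -0.0]
contact_force: [1.0, 0.3, -1.3]
gripper_width: 0.414
```

Run:
```python
from h import *
s=manip.state();q=s['tool_rot'];p=s['tool_pos']
r=p[:2]-[.6096,.1073];print(p,s['contact_force'],np.degrees(2*np.arctan2(q[2],q[1])),'radius',np.hypot(*r),'tangent',np.degrees(np.arctan2(r[1],r[0]))-90)
```

```text
[0.53116503 0.19732094 0.26852287] [ 1.03250956  0.3380972  -1.25668935] 40.81122237541444 radius 0.11939771381208791 tangent 41.0655387962114
```

On track: radius 119.4 mm, heading 40.8° against a tangent of 41.1°.

>>> {"name": "play_rows", "arguments": {"increments": [{"offset":[10,0.4,0],"twist":0.083,"grip":0.3},{"offset":[20,1.7,0],"twist":0.167,"grip":0.3},{"offset":[29.5,3.7,0],"twist":0.25,"grip":0.3},{"offset":[39,6.6,0],"twist":0.333,"grip":0.3},{"offset":[48.3,10.2,0],"twist":0.415,"grip":0.3}]}}

```text
time: 18.35
tool_pos: [0.5745, 0.2212, 0.2685]
tool_rot: [-0.0, 0.989, 0.148, -0.0]
contact_force: [-0.3, -1.5, -1.0]
gripper_width: 0.417
```

>>> {"name": "play_rows", "arguments": {"increments": [{"offset":[9,-0.3,0],"twist":0.026,"grip":0.3},{"offset":[18,-0.1,0],"twist":0.026,"grip":0.3},{"offset":[27,0.1,0],"twist":0.026,"grip":0.3},{"offset":[35,0.3,0],"twist":0.026,"grip":0.3},{"offset":[43,0.5,0],"twist":0.026,"grip":0.3}]}}

```text
time: 18.77
tool_pos: [0.6161, 0.2327, 0.2686]
tool_rot: [0.0, 0.991, 0.137, -0.0]
contact_force: [-0.0, -0.6, -1.6]
gripper_width: 0.413
```

>>> {"name": "play_rows", "arguments": {"increments": [{"offset":[4,0,0],"twist":0,"grip":0.3},{"offset":[8,0,0],"twist":0,"grip":0.3},{"offset":[11,0,0],"twist":0,"grip":0.3},{"offset":[12,0,0],"twist":0,"grip":0.3},{"offset":[12,0,0],"twist":0,"grip":0.3}]}}

```text
time: 19.18
tool_pos: [0.6271, 0.2355, 0.2686]
tool_rot: [-0.0, 0.991, 0.137, -0.0]
contact_force: [-1.0, -0.8, -2.6]
gripper_width: 0.417
```

Run:
```python
from h import *
s=manip.state();q=s['tool_rot'];p=s['tool_pos']
a=np.radians(15.7);r=p[:2]-[.6096,.1073];print(p,s['contact_force'],np.degrees(2*np.arctan2(q[2],q[1])),'rail xy',r@[np.cos(a),np.sin(a)],r@[-np.sin(a),np.cos(a)])
```

```text
[0.62711646 0.23552474 0.26863532] [-0.97958005 -0.80965955 -2.60150028] 15.742066527023612 rail xy 0.05156062019104696 0.11870094239197046
```

>>> {"name": "play_rows", "arguments": {"increments": [{"offset":[1,-1,0],"twist":0,"grip":0.3},{"offset":[2,-1,0],"twist":0,"grip":0.3},{"offset":[2.5,-1,0],"twist":0,"grip":0.3},{"offset":[2.5,-1,0],"twist":0,"grip":0.3}]}}

```text
time: 19.52
tool_pos: [0.6292, 0.2372, 0.2688]
tool_rot: [0.0, 0.991, 0.137, 0.0]
contact_force: [0.5, 0.1, -0.9]
gripper_width: 0.417
```

>>> {"name": "play_rows", "arguments": {"increments": [{"offset":[1,0,0],"twist":0,"grip":0.3},{"offset":[2,0,0],"twist":0,"grip":0.3},{"offset":[3,0,0],"twist":0,"grip":0.3},{"offset":[3,0,0],"twist":0,"grip":0.3}]}}

```text
time: 19.85
tool_pos: [0.6313, 0.2378, 0.2687]
tool_rot: [0.0, 0.991, 0.137, -0.003]
contact_force: [-7.4, -2.1, 2.2]
gripper_width: 0.416
```

The collar is felt (-7 N along the rod). I'll ease the push, lower 4 mm onto the rod, and release.

>>> {"name": "play_rows", "arguments": {"increments": [{"offset":[-1.5,0,1],"twist":0,"grip":0.3},{"offset":[-1.5,0,3],"twist":0,"grip":0.3},{"offset":[-1.5,0,4],"twist":0,"grip":0.3},{"offset":[-1.5,0,4],"twist":0,"grip":0.3}]}}

```text
time: 20.18
tool_pos: [0.6306, 0.2376, 0.265]
tool_rot: [0.0, 0.991, 0.137, -0.0]
contact_force: [-3.7, -0.3, 2.0]
gripper_width: 0.419
```

>>> {"name": "play_rows", "arguments": {"increments": [{"offset":[0,0,0],"twist":0,"grip":0.45},{"offset":[0,0,0],"twist":0,"grip":0.5},{"offset":[0,0,0],"twist":0,"grip":0.6},{"offset":[0,0,0],"twist":0,"grip":0.75},{"offset":[0,0,0],"twist":0,"grip":0.85}]}}

```text
time: 20.6
tool_pos: [0.6308, 0.2376, 0.2648]
tool_rot: [-0.0, 0.991, 0.137, 0.0]
contact_force: [-0.1, -0.1, -0.9]
gripper_width: 0.845
```

>>> {"name": "play_rows", "arguments": {"increments": [{"offset":[0,0,0],"twist":0,"grip":0.9},{"offset":[0,0,-25],"twist":0,"grip":0.9},{"offset":[0,0,-60],"twist":0,"grip":0.9},{"offset":[0,0,-100],"twist":0,"grip":0.9},{"offset":[0,0,-135],"twist":0,"grip":0.9}]}}

```text
time: 21.02
tool_pos: [0.6305, 0.2376, 0.4016]
tool_rot: [-0.0, 0.991, 0.137, 0.0]
contact_force: [1.5, 0.2, 0.2]
gripper_width: 0.9
```

>>> {"name": "play_rows", "arguments": {"increments": [{"offset":[-40,0,0],"twist":0,"grip":0.9},{"offset":[-80,0,0],"twist":0,"grip":0.9},{"offset":[-120,0,0],"twist":0,"grip":0.9},{"offset":[-150,0,0],"twist":0,"grip":0.9},{"offset":[-150,0,0],"twist":0,"grip":0.9}]}}

```text
time: 21.43
tool_pos: [0.4821, 0.1961, 0.3985]
tool_rot: [0.0, 0.991, 0.137, -0.002]
contact_force: [0.9, 0.8, -0.3]
gripper_width: 0.896
```

Run:
```python
from h import *
np.set_printoptions(suppress=True,precision=4)
a=np.radians(15.7);o=np.array([.6096,.1073]);hd=np.radians(-7.6);t=np.radians(20)
nn=np.array([-np.sin(t)*np.cos(hd),-np.sin(t)*np.sin(hd),np.cos(t)]);P0=np.array([.6065,-.3005,.0730])
for c in('scene','side'):
    f=grab(c,c+'10'); T=np.array(K(c)['T'])
    for n in('block_bore','block_center'):
        for d in manip.tip_of(n,c):
            P=w(c,d['xyz'],T);r=P[:2]-o
            if d['p']>.3 and P[1]>.1: print(c,n,P,'rail',r@[np.cos(a),np.sin(a)],r@[-np.sin(a),np.cos(a)])
    find(c,['tile_center','tile_below_center','backstop','vase','bowl','cup'],m=.35)
    for q in quads(f):
        if np.linalg.norm(q.mean(0)-px(c,P0))<15:
            P=np.array([plane(c,*p,P0,nn,T) for p in q]);print('top',P.mean(0))
    C=px(c,[.63,.237,.11]);B=px(c,P0)
    z=lambda C:cv2.resize(f[C[1]-37:C[1]+38,C[0]-50:C[0]+50],(400,300),interpolation=cv2.INTER_CUBIC)
    r=np.hstack([z(C),z(B)]);S=r if c=='scene' else np.vstack([S,r])
cv2.imwrite('pics/c10.png',S)
```

```text
scene block_bore [0.63   0.234  0.1146] rail 0.05388458610607553 0.11645403321301302
scene block_center [0.6319 0.2346 0.1081] rail 0.0559480266030752 0.11646687189509923
scene tip tile_center 0.66 [ 0.6065 -0.3047  0.0686] [281 328]
scene tip tile_below_center 0.4 [ 0.6122 -0.3018  0.0548] [284 332]
scene tip backstop 0.7 [ 0.5901 -0.2924  0.047 ] [278 326]
scene tip backstop 0.62 [ 0.4955 -0.4694  0.0337] [191 371]
scene tip vase 0.97 [ 0.7341 -0.0559  0.0023] [387 291]
scene tip bowl 0.68 [ 0.4145  0.3264 -0.0033] [351 160]
scene tip cup 0.68 [ 0.3768 -0.3549 -0.0023] [189 315]
top [ 0.6082 -0.3023  0.0737]
side block_bore [0.6269 0.2393 0.1187] rail 0.05236544685084144 0.12239452525685408
side block_center [0.6279 0.2361 0.1065] rail 0.05250692141399543 0.11899196428286477
side tip tile_center 0.92 [ 0.6147 -0.3052  0.0706] [366 316]
side tip tile_center 0.59 [ 0.5906 -0.2992  0.0463] [354 324]
side tip tile_below_center 0.66 [0.4909 0.0559 0.1243] [283 206]
side tip tile_below_center 0.47 [ 0.6146 -0.3076  0.0589] [366 321]
side tip backstop 0.98 [ 0.4956 -0.4783  0.035 ] [326 404]
side tip backstop 0.96 [ 0.5905 -0.2977  0.0477] [354 323]
side tip vase 0.83 [ 0.7366 -0.0559 -0.0009] [388 260]
side tip vase 0.48 [0.6292 0.2352 0.1184] [324 166]
side tip vase 0.45 [ 0.6165 -0.3035  0.0581] [367 319]
side tip vase 0.37 [0.6284 0.2381 0.1042] [324 170]
side tip bowl 0.92 [0.4225 0.3282 0.0013] [251 192]
side tip bowl 0.52 [0.4904 0.0541 0.1217] [283 207]
side tip cup 0.79 [ 0.3788 -0.3581  0.0035] [258 374]
top [ 0.6099 -0.3032  0.0744]
```

View pics/c10.png

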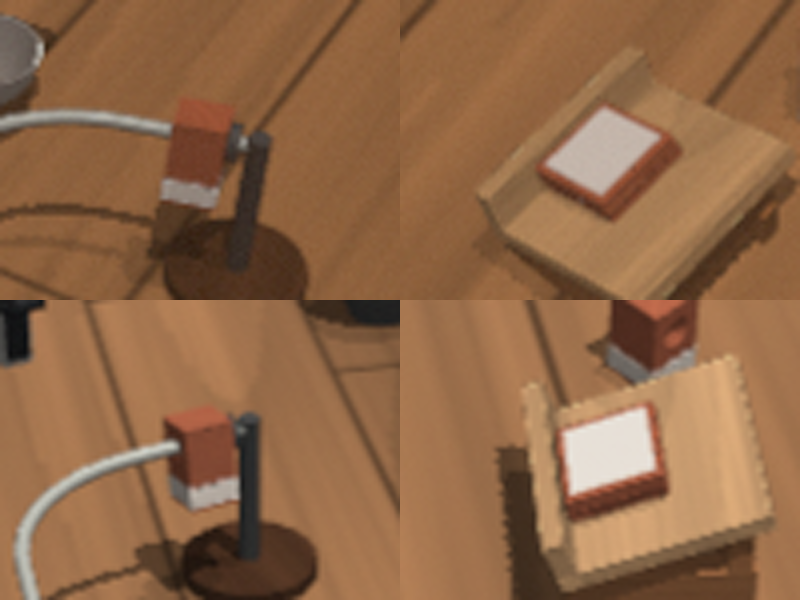

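The block hangs foot down against the collar. The tiles lie flat and stacked at the backstop, and the bystanders haven't moved. Handing in.

```bash
python3 -c "
from plant import manip
print(manip.job_done(), manip.state()['time'])"
```

```text
the job is handed in; nothing more can be done
the job is handed in; nothing more can be done
```

I finished both placings and handed the job in at about 22 s of the 72 s allowed. No verdict was reported.

**Block:** I threaded the block nearest the robot onto the rod and slid it round the bend with no noticeable contact force. I stopped when the collar pushed back at about 7 N, then lowered the block 4 mm and released it. In the last pictures it hangs foot down against the collar. The networks put the bore 52–54 mm along the rail, where home is 54.

**Tile:** The loose tile lies flat and square on the lower tile at the backstop of the larger shelf. Its centre is about 28–29.5 mm up the slope (limits 22 to 32), so it may sit 1–2 mm clear of the backstop. It is roughly 3–5 mm to one side of the lower tile (limit 12). The tile turned only partly while I pressed it down, so it settled the last few millimetres when I let go; nothing suggests it was dropped.

**Bystanders:** The vase, bowl and cup read the same as at the start, to within camera accuracy.

**Disagreements:** The two fixed cameras differ by up to about 2 mm on the rod and the tile, and by about 6 mm across the rod for the bore. The detectors also gave a few obvious false hits, such as "vase" on the block, which I ignored.

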